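# Set the stamp carousel to its ink pad, clamp it and put the round stamp away

### The arm

A 7-joint arm with a two-finger parallel gripper is mounted at the origin on the work surface. World frame = base frame: x ahead of the robot, y to its left, z up, the work surface at z = 0. Lengths are in mm, angles in rad, forces in N, time in s.
With the tool pointing down it reaches from about 400 to 875 mm from the base axis. Payload 6.5 kg.
Tool frame: the origin (TCP) lies between the finger pads; the fingertips stand 19 mm ahead of it and the grasp point (between the pads) is the TCP; x points along the fingers, z is the direction in which the jaws open and shut, and the axes are right-handed (so a half turn about x gives the same grasp; the last joint's range is limited). The gripper opens to 88 mm and grips with 3 to 60 N. Pads are 18 mm wide; open, the fingers measure 123 mm over their backs; the gripper's body (75 mm by 187 mm) begins 45 mm behind the grasp point.
Start: joints at [-1.389, 0.536, -0.004, 1.538, 0.003, 1.067, -0.071], TCP at [159.422, 630.139, 257.716] pointing down, gripper open.
Joint ranges: [-2.7, 2.7], [-0.37, 2.16], [-1.27, 1.26], [0.24, 2.4], [-1.31, 4.45], [0.19, 1.91], [-2.76, 2.76]. Speed limits (rad/s): [2.39, 2.39, 3.14, 3.14, 3.14, 3.14, 3.14].

### API

Orientations are given as a 3x3 rotation matrix whose columns are the frame's x, y, z axes.
In Python, from station import read_state, imaging, bot gives the robot as it stands.
- The arm moves only by the tool arm_command, never from a script. Its argument "commands" is a list of rows, each a list of 4 numbers: the shift along the world's x, y, z in mm, then the turn about the world's z in degrees. A call has exactly 10 rows; each row shifts and turns the commanded pose from where the row before left it; what a row does not reach is not made up. A row lasts 1/8 s, in which the tool goes at most 62.5 mm and 10.7 degrees, less where a joint would pass 70% of its speed; a pose out of reach is approached as far as the arm can. A call is refused whole if a number of a shift passes 62.5 or a number of a turn 10.7, either way. A call with a gripper value outside its range is refused whole. "gripper" is the finger opening in mm, from 0 to 88.1, set as the call begins (left out, the last holds). The fingers move at their own pace and stop on an object; "squeeze" is the grip in N (left out, the last holds). Time passes only in rows, so rows that do not move let the fingers close, or fill a call up. It gives the time, the measured TCP pose, the force and the opening at its end, in the units of the state.
- read_state(): the state, without advancing time (a new reading comes with each control period).
- imaging.snapshot(name): name is "scene" or "top" or "wrist"; returns a dict with "image" (480x640x3 uint8, red, green, blue), "fx", "fy", "cx", "cy" (pixels), "extrinsics" (4x4, takes a point from camera to world coordinates). Camera axes: x right, y down, z forward; pixel columns grow to the right and rows downward; lengths in mm; the calibration is good to about 2 mm. A picture is of the moment at which its call begins. There is no depth.
- bot.finish_job(): hands the job in, once; it reports no verdict.
The state is a dict: "t": time; "joint_positions": joint angles; "joint_vel": joint speeds; "tau": joint torques, N m; "tool_pos": TCP position; "tcp_rot": TCP orientation; "contact_force": force on the tool from outside, world axes, zero at the start; "moment": the same for the moment, N m; "finger_gap": finger opening in mm.
Only numpy, scipy, OpenCV 4.12 (cv2) and the standard library are available. Lean on these libraries where they do the work, as an engineer would, in place of code of your own. Each camera call takes 0.05 s, during which the arm holds its last target.

### The job

The round grey carousel has a clear dial lid with one wedge-shaped opening: turn the lid (it has an upright peg to turn it by) until the opening is squarely lined up with the compartment that holds the round ink pad, then turn the centre knob clockwise until it clicks over into the clamped position. After that, take the stamp with the round foot from the tray and stand it upright in the middle of the ink pad, setting it down rather than dropping it, and let go. Leave the other stamps, the telephone, the tumbler, the jar and the stapler where they are.

Things in the scene. Friction and masses are not known exactly. Their poses are not given: they have to be found in the camera images.
- carousel: Round grey tub fixed to the desk, 220 mm across, 50 mm high, under a flat clear lid; origin on the desk under its centre, z up. Five 72-degree sectors: along its +x a solid block; the other four, centred at +72, +144, -144 and -72 degrees about z from +x, 68 mm from the axis, are compartments (floor 6 mm up) holding ink pad, eraser, sharpener and clip box in any order.
- lid (a joint): Angle of the clear lid about the carousel's z axis, rad, counter-clockwise from above positive, stops at -2.9 and +2.9: direction of the middle of its opening from the carousel's +x axis. 0 = over the solid sector; +1.257, +2.513, -2.513, -1.257 = squarely over the compartments. Friction 0.08 N m (1 N at the peg); stays where it is left.
- opening (a point): Middle of the lid's opening, on the lid's top face (56 mm above the desk), 68 mm from the axis; its x axis points outward from the carousel's axis. The opening is a wedge 60 degrees wide from 34 to 102 mm from the axis; the lid is 4 mm thick and 220 mm across.
- lid_peg (a point): Centre, to be grasped, of the upright round peg that turns the lid: 18 mm in diameter, standing from the lid's top at 56 mm to 90 mm above the desk, 88 mm from the axis, exactly opposite the opening. This point is 73 mm above the desk and turns with the lid.
- knob (a joint): Angle of the clamp knob at the carousel's centre, rad, clockwise from above positive. 0 = free (start), 1.2 = clamped, stops at -0.08 and 1.28. A spring click resists with up to 0.13 N m until 0.6, then snaps it on to 1.2, where it stays. The knob does not turn with the lid, nor the lid with it.
- knob_grip (a point): On the axis of the clamp knob, 82 mm above the desk, where to grip it. The knob is an upright bar 46 mm long, 12 mm thick, from 62 to 95 mm above the desk; this point's x axis runs along the bar's length and turns with it, y across its thickness.
- inkpad_top (a point): Centre of the top face of the round ink pad, a fixed flat dark disc 56 mm in diameter and 10 mm thick, lying in one of the compartments 68 mm from the carousel's axis; this top face is 16 mm above the desk.
- stamp_tray: Low grey tray fixed to the desk, 206 mm (its x) by 70 mm (its y), with a 10 mm rim; origin on the desk under its middle; floor 6 mm high. Three hand stamps stand in it in a row along its x axis, at -62, 0 and +62 mm, in any order.
- stamp_mid (a point): Centre, half-way up, of the upright stamp with the ROUND foot: 86 mm tall, 60 to 130 g; foot a metal disc 34 mm in diameter, 18 mm high; neck 16 mm thick; black round grip 24 mm in diameter from 50 to 86 mm above its underside. This point is 43 mm above its underside; the grip's centre is 25 mm higher.
- square_mid (a point): Half-way point (43 mm above its underside) of the stamp with a square foot, 32 by 32 mm; same grip and height. Not to be moved.
- long_mid (a point): Half-way point (43 mm above its underside) of the stamp with a long foot, 20 by 48 mm, the long side across the tray; same grip and height. Not to be moved.
- telephone: Black desk telephone, about 150 by 130 mm and 70 mm high, fixed; origin at the centre of its underside.
- tumbler: Greenish drinking tumbler, 72 mm in diameter, 160 mm tall, standing; origin at the centre of its underside. Not to be moved.
- jar: Small round jar with black cap, 64 mm in diameter, 40 mm tall; origin at the centre of its underside. Not to be moved.
- stapler: Black stapler, 130 mm long (its x), 34 mm wide, about 53 mm high; origin at the centre of its underside. Not to be moved.

How it is judged (in metres and radians):
On the way, in this order (a step that is already met when the one before it is completed fails the run):
1. the lid's opening is lined up with the ink pad's compartment and the lid stands still (horizontal distance between opening and inkpad_top below 0.012 m and velocity of joint lid between -0.1 and 0.1 rad/s), for 0.2 s.
2. the knob has clicked over into the clamped position with the opening still lined up (value of joint knob above 1 rad and horizontal distance between opening and inkpad_top below 0.012 m), for 0.2 s.
At the end, for the whole second after the job is handed in: The middle of the lid's opening is within 12 mm (horizontally) of the ink pad's centre, the knob is past 1.0 rad, and the round-footed stamp stands at rest on the ink pad, upright within 0.1 rad, its axis within 12 mm of the pad's centre, let go (all of step 2 and horizontal distance between stamp_mid and inkpad_top below 0.012 m and z of stamp_mid in the frame of inkpad_top between 0.04 and 0.046 m and angle between stamp_mid's own z axis and vertical below 0.1 rad and linear speed of stamp_round below 0.02 m/s); the robot touches nothing.
It fails at once if the round stamp is let go more than 12 mm above the ink pad (horizontal distance between stamp_mid and inkpad_top below 0.04 m and z of stamp_mid in the frame of inkpad_top above 0.055 m and contact force between the fingers and stamp_round below 0.05 N).
It fails at once if another stamp, the tumbler, the jar or the stapler is shifted by more than 30 mm or knocked over (distance of any of square_mid, long_mid, tumbler, jar, stapler from where it was at the start of the episode above 0.03 m or angle between any of square_mid, long_mid, tumbler, jar, stapler's own z axis and vertical above 0.5 rad).
It also fails if it takes over 64 s, if anything falls off the work surface, if the arm or the gripper's body presses on something with over 40 N, if the wrist force passes 120 N, or if a joint passes its speed limit or range.

## Working session

There is one attempt and no reset: what is moved stays moved. The work goes in short steps, Python scripts to look and compute and a tool call to move; the robot and the scene stay as the last step left them, time stands still between calls to the robot, and variables do not carry over. Pictures are saved under pics/ and viewed, and the job is handed in when it is done.

Besides the shell and the picture viewer there is one more tool, called after ">>>" as name(argument=value, ...), one argument or row to a line, values as JSON. arm_command: Moves the arm, as the interface text tells. Its arguments: {"type":"object","properties":{"commands":{"type":"array"},"gripper":{"type":"number"},"squeeze":{"type":"number"}},"required":["commands"]}

```bash
ls; mkdir -p pics
python3 - <<'E'
from station import read_state, imaging, bot
import cv2,json
for n in ["scene","top","wrist"]:
    s=imaging.snapshot(n); cv2.imwrite(f"pics/{n}0.png",s["image"][:,:,::-1])
    print(n,s["fx"],s["fy"],s["cx"],s["cy"],s["extrinsics"])
print(read_state())
E
```

```text
pics
scene 439.72525584150605 439.72525584150605 324.25648852904794 243.18324908948242 [[ 7.24823780e-01  4.78724864e-01 -4.95432128e-01  9.84706261e+02]
 [ 6.88924395e-01 -4.99797589e-01  5.24962425e-01 -4.22833152e+02]
 [ 3.69678261e-03 -7.21820528e-01 -6.92070415e-01  6.60647069e+02]
 [ 0.00000000e+00  0.00000000e+00  0.00000000e+00  1.00000000e+00]]
top 580.4974646714932 580.4974646714932 307.0580586605722 248.41571532649064 [[ 4.39094183e-03 -9.98164098e-01  6.04082280e-02  5.03894485e+02]
 [-9.99856887e-01 -5.36929528e-03 -1.60429196e-02  1.49046357e+00]
 [ 1.63378160e-02 -6.03291393e-02 -9.98044824e-01  1.05056781e+03]
 [ 0.00000000e+00  0.00000000e+00  0.00000000e+00  1.00000000e+00]]
wrist 342.6972969032342 342.6972969032342 321.63388932020655 241.01907269087965 [[ 2.46266957e-01  9.25130926e-01  2.88938326e-01  8.40538453e+01]
 [ 9.69201467e-01 -2.34745715e-01 -7.44510980e-02  6.48890187e+02]
 [-1.04997932e-03  2.98374294e-01 -9.54448363e-01  3.83350640e+02]
 [ 0.00000000e+00  0.00000000e+00  0.00000000e+00  1.00000000e+00]]
{'t': 0.15, 'joint_positions': array([-1.38921061,  0.53696479, -0.00444348,  1.53857578,  0.00259294,
        1.06728791, -0.07119738]), 'joint_vel': array([ 0.00118777, -0.0021706 , -0.00076383, -0.0030919 ,  0.00126095,
       -0.00015811, -0.00062231]), 'tau': array([ 1.21047691e-03, -5.71325541e+01,  9.91774164e-01, -2.51827741e+01,
       -5.61035145e-02,  1.52112421e-02,  9.65721506e-05]), 'tool_pos': array([159.3153313 , 629.75055218, 257.08545155]), 'tcp_rot': array([[-2.19308525e-04, -9.69476183e-01,  2.45185405e-01],
       [-1.21036326e-03,  2.45185488e-01,  9.69475431e-01],
       [-9.99999243e-01, -8.41491787e-05, -1.22718962e-03]]), 'contact_force': array([-0.08845647, -0.35069942, -0.26559014]), 'moment': array([-0.04511957,  0.02814108,  0.01819062]), 'finger_gap': 88.3003248834721}
```

View pics/scene0.png

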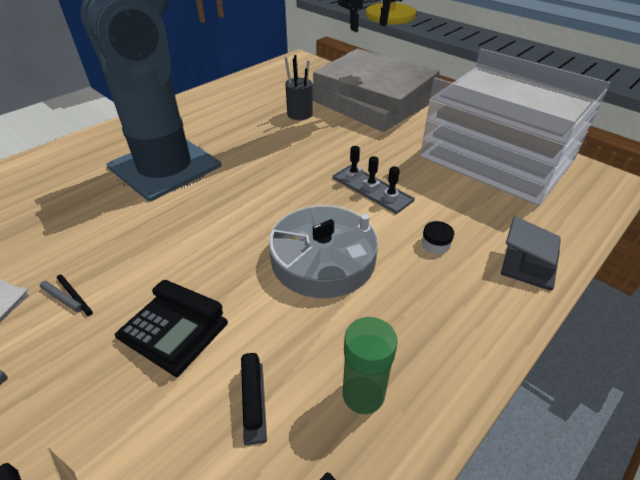

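View pics/top0.png

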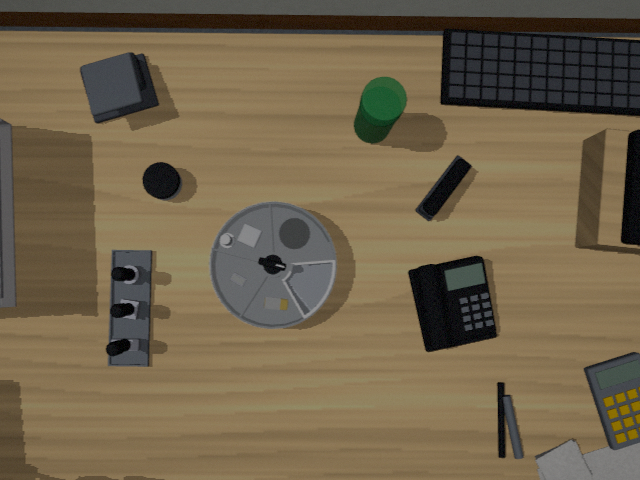

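View pics/wrist0.png

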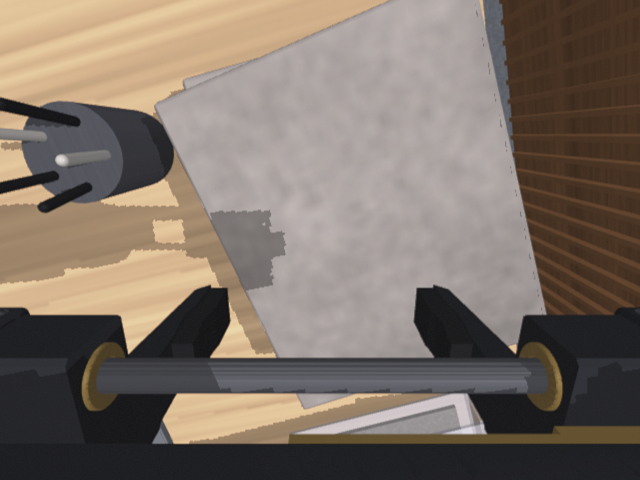

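The top view shows the carousel centre at about (273,265), ink pad (295,233), peg (226,240), opening lower right of centre, and the tray at (130,308). I'll zoom in on these.

```bash
cat > h.py <<'E'
from station import read_state, imaging, bot
import cv2,numpy as np
def snap(n): return imaging.snapshot(n)
def ray(s,u,v,z):
    E=np.array(s["extrinsics"]); d=E[:3,:3]@np.array([(u-s["cx"])/s["fx"],(v-s["cy"])/s["fy"],1]); o=E[:3,3]
    return o+d*(z-o[2])/d[2]
def proj(s,p):
    E=np.array(s["extrinsics"]); c=E[:3,:3].T@(np.array(p,float)-E[:3,3]); return s["cx"]+s["fx"]*c[0]/c[2], s["cy"]+s["fy"]*c[1]/c[2]
def crop(s,x0,y0,w,h,k,name):
    cv2.imwrite(name,cv2.resize(s["image"][y0:y0+h,x0:x0+w,::-1],None,fx=k,fy=k,interpolation=cv2.INTER_CUBIC))
E
python3 - <<'E'
from h import *
s=snap("top")
crop(s,200,195,145,145,4,"pics/c1.png")
crop(s,100,240,70,135,4,"pics/c2.png")
s=snap("scene")
crop(s,255,140,165,160,4,"pics/c3.png")
E
```

```text
(no output)
```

View pics/c1.png

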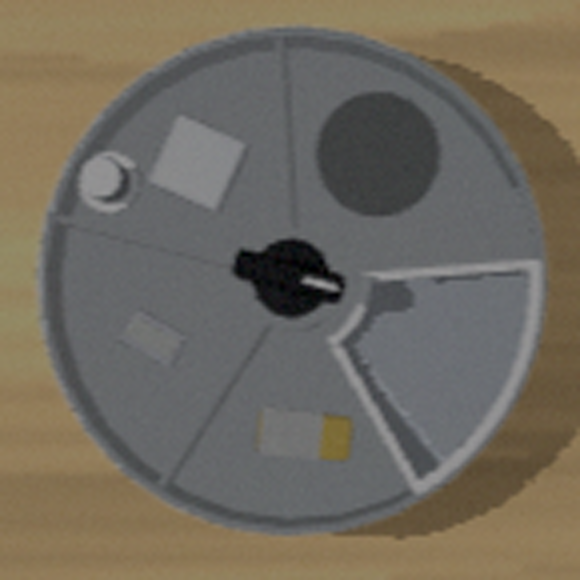

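View pics/c2.png

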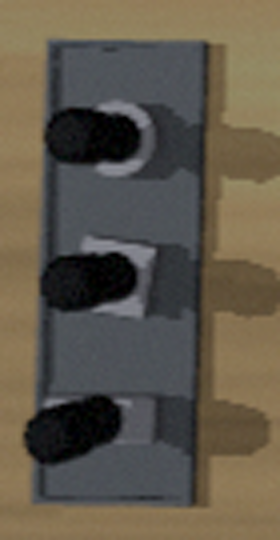

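View pics/c3.png

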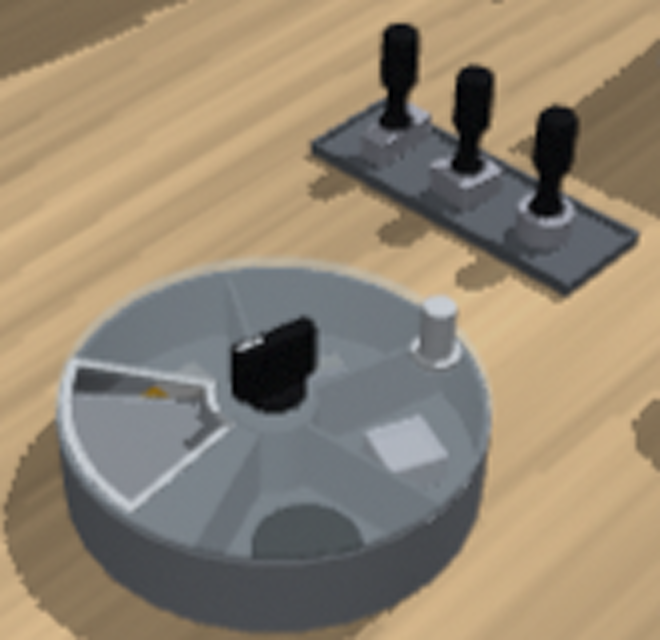

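Run:
```python
from h import *
s=snap("top")
f=lambda u,v,z:ray(s,200+u/4-.4,195+v/4-.4,z)
L,R,T,B=f(40,281,56),f(545,281,56),f(292,28,56),f(292,535,56)
c=np.array([(T[0]+B[0])/2,(L[1]+R[1])/2]);print("c",c,L[1]-R[1],T[0]-B[0])
def pol(n,u,v,z):
    p=f(u,v,z)[:2];d=p-c;print(n,p.round(1),np.hypot(*d).round(1),np.degrees(np.arctan2(d[1],d[0])).round(1))
pol("pad",379,153,16);pol("pegtop",100,179,90);pol("pegbase",107,181,56)
for q in [(533,264),(418,488),(365,276),(336,342)]: pol("op",*q,56)
pol("k1",240,264,95);pol("k2",340,290,95);pol("kc",290,277,95)
for q in [(60,215),(285,40),(170,480)]: pol("div",*q,50)
g=lambda u,v,z:ray(s,100+u/4-.4,240+v/4-.4,z)
for q in [(48,42),(206,42),(35,503),(193,507)]: print("tray",g(*q,10 ).round(1))
for q in [(72,137),(66,284),(52,436)]: print("gripcap",g(*q,92).round(1))
print("foot",g(122,138,24))
s=snap("scene")
g=lambda u,v,z:ray(s,255+u/4-.4,140+v/4-.4,z)
print("scene pad",g(307,540,16),"cap",g(556,118,92),g(438,305,90))
```

```text
c [536.08738361  43.97561357] 215.96724050824523 217.02684375925253
pad [594.3   7.7] 68.6 -31.9
pegtop [576.3 122.7] 88.4 62.9
pegbase [578.1 123.9] 90.3 62.3
op [543.4 -58.8] 103.1 -85.9
op [447.6 -10. ] 103.6 -148.6
op [537.9  13.2] 30.9 -86.7
op [509.6  25.4] 32.4 -144.9
k1 [541.2  64.1] 20.8 75.7
k2 [530.7  22.9] 21.7 -104.3
kc [536.   43.5] 0.5 -103.0
div [563.7 144.7] 104.4 74.7
div [640.2  48.5] 104.2 2.5
div [450.3  96.1] 100.4 148.7
tray [562.  333.9  10. ]
tray [562.4 263.6  10. ]
tray [358.3 334.6  10. ]
tray [356.7 265.1  10. ]
gripcap [518.4 296.9  92. ]
gripcap [458.4 297.9  92. ]
gripcap [396.8 302.1  92. ]
foot [519.10948194 295.99314653  24.        ]
scene pad [594.98162649  10.95920723  16.        ] cap [523.92049706 293.4245735   92.        ] [579.33725765 122.74793356  90.        ]
```

>>> arm_command(
  commands=[
    [30,-37,0,-10.3],
    [30,-37,0,-10.3],
    [30,-37,0,-10.3],
    [30,-37,0,-10.3],
    [30,-37,0,-10.3],
    [30,-37,0,-10.3],
    [30,-37,0,-10.3],
    [30,-37,0,-10.3],
    [30,-37,0,-10.3],
    [30,-37,0,-10.3],
  ],
  gripper=50,
  squeeze=12,
)

```text
t: 1.6
tool_pos: [460.3, 259.0, 258.0]
tcp_rot: [[0.0, 0.462, 0.887], [0.001, 0.887, -0.462], [-1.0, 0.001, 0.0]]
contact_force: [1.4, 0.2, 0.3]
finger_gap: 50.1
```

>>> arm_command(
  commands=[
    [30,-36,-10,0],
    [30,-36,-10,0],
    [30,-36,-20,0],
    [20,-25,-20,0],
    [7,-5,-30,0],
    [0,0,-30,0],
    [0,0,0,0],
    [0,0,0,0],
    [0,0,0,0],
    [0,0,0,0],
  ],
)

```text
t: 2.85
tool_pos: [576.9, 122.4, 138.7]
tcp_rot: [[0.002, 0.457, 0.89], [0.001, 0.89, -0.457], [-1.0, 0.001, 0.001]]
contact_force: [0.5, -0.2, 0.5]
finger_gap: 50.1
```

Run:
```python
from h import *
s=snap("wrist"); cv2.imwrite("pics/w1.png",s["image"][:,:,::-1])
print(proj(s,(576.7,122.1,90)),proj(s,(536,44,95)))
```

```text
(np.float64(322.4420749542395), np.float64(280.543471065022)) (np.float64(321.6660906050812), np.float64(415.22402397930176))
```

View pics/w1.png

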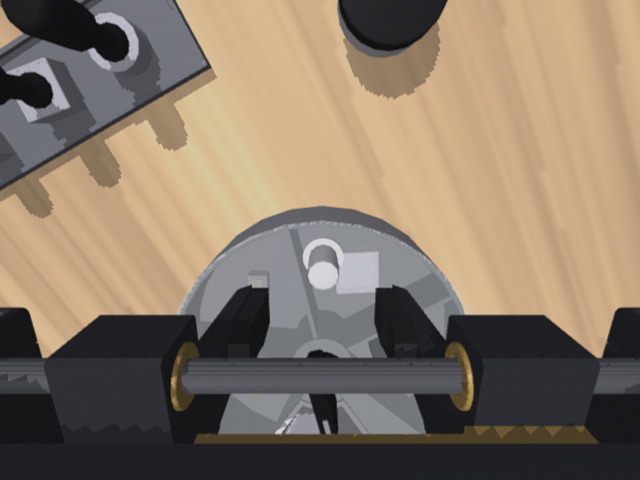

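The peg top, at (322,275), is centred between the fingers and within 3 mm of prediction. Descending and gripping.

>>> arm_command(
  commands=[
    [0,1,-20,0],
    [0,0,-20,0],
    [0,0,-15,0],
    [0,0,-4,0],
    [0,0,0,0],
    [0,0,0,0],
    [0,0,0,0],
    [0,0,0,0],
    [0,0,0,0],
    [0,0,0,0],
  ],
)

```text
t: 4.15
tool_pos: [576.4, 123.1, 78.8]
tcp_rot: [[0.0, 0.457, 0.889], [-0.0, 0.889, -0.457], [-1.0, -0.0, 0.0]]
contact_force: [0.5, 0.7, -0.6]
finger_gap: 50.1
```

>>> arm_command(
  commands=[
    [0,0,0,0],
    [0,0,0,0],
    [0,0,0,0],
    [0,0,0,0],
    [0,0,0,0],
    [0,0,0,0],
    [0,0,0,0],
    [0,0,0,0],
    [0,0,0,0],
    [0,0,0,0],
  ],
  gripper=10,
)

```text
t: 5.4
tool_pos: [576.5, 123.2, 78.8]
tcp_rot: [[0.0, 0.457, 0.889], [0.0, 0.889, -0.457], [-1.0, 0.0, 0.0]]
contact_force: [1.9, -0.4, -1.6]
finger_gap: 17.5
```

Run:
```python
import numpy as np
c=np.array([536.1,44.0]);
for n,tot in [(18,84.5)]:
    a=np.radians(62.6+np.linspace(0,tot,n+1)); p=88*np.c_[np.cos(a),np.sin(a)]
    print(np.diff(p,axis=0).round(1).tolist(), tot/n, p[-1]+c)
```

```text
[[-6.5, 3.1], [-6.8, 2.5], [-6.9, 1.9], [-7.1, 1.4], [-7.2, 0.8], [-7.2, 0.2], [-7.2, -0.4], [-7.1, -1.0], [-7.0, -1.6], [-6.9, -2.1], [-6.7, -2.7], [-6.4, -3.2], [-6.2, -3.7], [-5.8, -4.2], [-5.5, -4.7], [-5.1, -5.1], [-4.6, -5.5], [-4.2, -5.9]] 4.694444444444445 [462.21345192  91.7993516 ]
```

Gripped the peg (gap 17.5). Now follow the arc.

>>> arm_command(
  commands=[
    [-6.5,3.1,0,4.7],
    [-6.8,2.5,0,4.7],
    [-6.9,1.9,0,4.7],
    [-7.1,1.4,0,4.7],
    [-7.2,0.8,0,4.7],
    [-7.2,0.2,0,4.7],
    [-7.2,-0.4,0,4.7],
    [-7.1,-1.0,0,4.7],
    [-7.0,-1.6,0,4.7],
    [-6.9,-2.1,0,4.7],
  ],
)

```text
t: 6.65
tool_pos: [506.9, 126.6, 78.7]
tcp_rot: [[0.001, -0.341, 0.94], [-0.001, 0.94, 0.341], [-1.0, -0.002, 0.001]]
contact_force: [3.6, -3.8, -4.2]
finger_gap: 17.8
```

>>> arm_command(
  commands=[
    [-6.7,-2.7,0,4.7],
    [-6.4,-3.2,0,4.7],
    [-6.2,-3.7,0,4.7],
    [-5.8,-4.2,0,4.7],
    [-5.5,-4.7,0,4.7],
    [-5.1,-5.1,0,4.7],
    [-4.6,-5.5,0,4.7],
    [-4.2,-5.9,0,4.7],
    [0,0,0,0],
    [0,0,0,0],
  ],
)

```text
t: 7.9
tool_pos: [464.2, 91.1, 78.8]
tcp_rot: [[0.004, -0.841, 0.54], [-0.001, 0.54, 0.841], [-1.0, -0.004, 0.001]]
contact_force: [7.8, -5.8, -9.1]
finger_gap: 17.3
```

Run:
```python
from h import *
s=snap("top")
crop(s,200,195,145,145,4,"pics/c4.png")
s=snap("scene")
crop(s,255,140,165,160,4,"pics/c5.png")
```

```text
(no output)
```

View pics/c4.png

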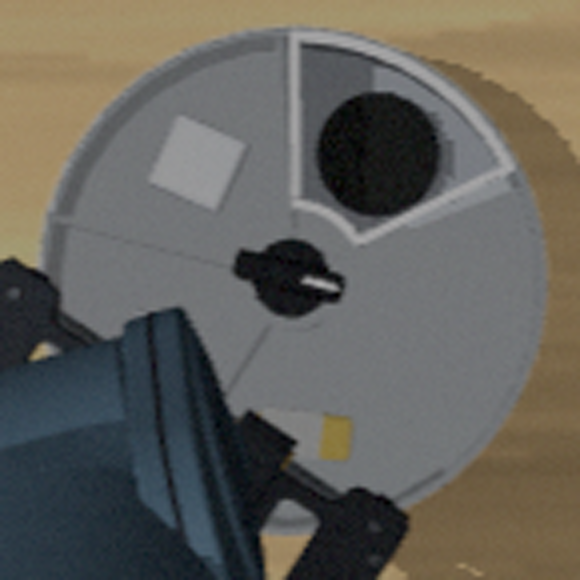

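View pics/c5.png

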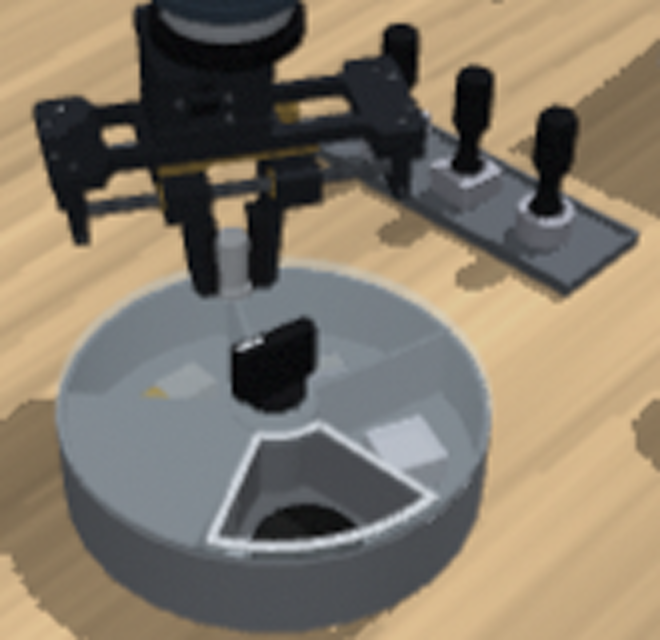

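Run:
```python
from h import *
s=snap("top")
c=np.array([536.1,44.0])
f=lambda u,v,z:ray(s,200+u/4-.4,195+v/4-.4,z)
def pol(n,u,v,z):
    p=f(u,v,z)[:2];d=p-c;print(n,p.round(1),np.hypot(*d).round(1),np.degrees(np.arctan2(d[1],d[0])).round(1))
for q in [(296,33),(511,168),(297,206),(360,241)]: pol("op",*q,56)
pol("pad",379,153,16)
```

```text
op [642.4  43.5] 106.3 -0.3
op [584.6 -49.3] 105.2 -62.5
op [567.8  42.5] 31.7 -2.7
op [552.9  15.4] 33.2 -59.6
pad [594.3   7.7] 68.6 -32.0
```

Opening at −31.3° against the pad at −32…−33.5°: aligned. Release, rise and go over the knob.

>>> arm_command(
  commands=[
    [0,0,0,0],
    [0,0,0,0],
    [0,0,0,0],
    [0,0,0,0],
    [0,0,10,0],
    [0,0,20,0],
    [0,0,20,0],
    [0,0,10,-10],
    [0,0,0,-10],
    [0,0,0,0],
  ],
  gripper=48,
)

```text
t: 9.3
tool_pos: [462.2, 93.1, 139.4]
tcp_rot: [[0.001, -0.609, 0.793], [0.0, 0.793, 0.609], [-1.0, -0.0, 0.001]]
contact_force: [-0.6, -1.0, 0.0]
finger_gap: 47.9
```

>>> arm_command(
  commands=[
    [12,-8,0,-10],
    [15,-10,0,-10],
    [15,-10,0,-10],
    [15,-10,0,-10],
    [15,-10,0,-10],
    [0,0,0,-2],
    [0,0,0,0],
    [0,0,0,0],
    [0,0,0,0],
    [0,0,0,0],
  ],
)

```text
t: 10.55
tool_pos: [533.9, 45.1, 138.8]
tcp_rot: [[-0.0, 0.251, 0.968], [0.0, 0.968, -0.251], [-1.0, 0.0, -0.0]]
contact_force: [0.4, 0.7, 0.0]
finger_gap: 48.2
```

Run:
```python
from h import *
s=snap("wrist"); cv2.imwrite("pics/w2.png",s["image"][:,:,::-1])
print(proj(s,(536,44,95)),proj(s,read_state()["tool_pos"]-[0,0,45]))
s=snap("scene")
crop(s,255,140,165,160,4,"pics/c6.png")
```

```text
(np.float64(326.94748355273964), np.float64(284.5137502839598)) (np.float64(322.7276528303753), np.float64(282.74282807342416))
```

View pics/w2.png

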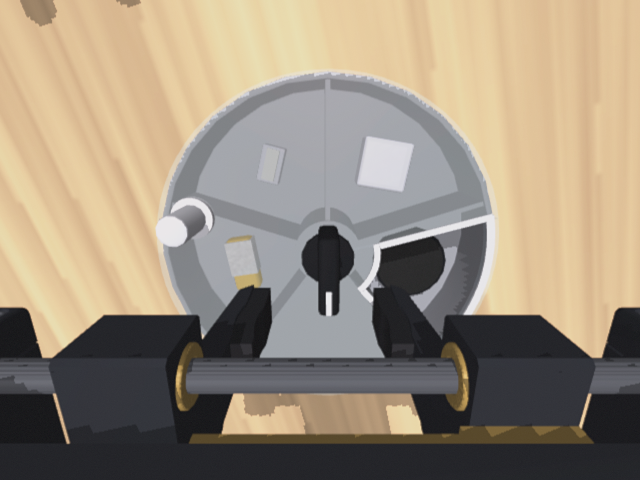

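View pics/c6.png

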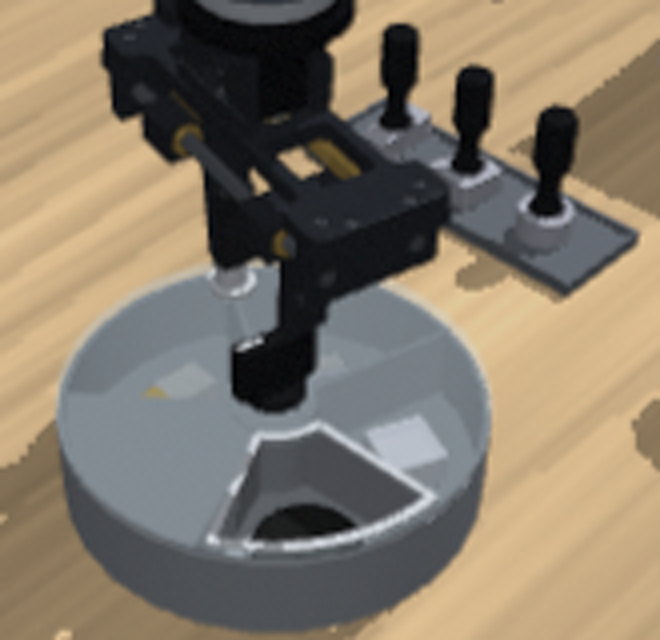

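The bar lies vertical at (328,271), aligned across the jaws and about 2.5 mm off centre. Correct, descend and grip.

>>> arm_command(
  commands=[
    [2.5,0,-14,0],
    [0,0,-20,0],
    [0,0,-15,0],
    [0,0,-5,0],
    [0,0,0,0],
    [0,0,0,0],
    [0,0,0,0],
    [0,0,0,0],
    [0,0,0,0],
    [0,0,0,0],
  ],
)

```text
t: 11.9
tool_pos: [536.5, 45.0, 84.8]
tcp_rot: [[0.0, 0.252, 0.968], [0.0, 0.968, -0.252], [-1.0, 0.0, 0.0]]
contact_force: [-0.0, -0.1, 0.6]
finger_gap: 48.0
```

>>> arm_command(
  commands=[
    [0,0,0,0],
    [0,0,0,0],
    [0,0,0,0],
    [0,0,0,0],
    [0,0,0,0],
    [0,0,0,0],
    [0,0,0,0],
    [0,0,0,0],
    [0,0,0,0],
    [0,0,0,0],
  ],
  gripper=4,
  squeeze=25,
)

```text
t: 13.15
tool_pos: [537.6, 44.6, 84.8]
tcp_rot: [[0.002, 0.252, 0.968], [-0.0, 0.968, -0.252], [-1.0, 0.0, 0.002]]
contact_force: [5.5, -2.0, -5.2]
finger_gap: 11.7
```

>>> arm_command(
  commands=[
    [1,0,0,-6],
    [0,0,0,-8],
    [0,0,0,-8],
    [0,0,0,-8],
    [0,0,0,-8],
    [0,0,0,-8],
    [0,0,0,-8],
    [0,0,0,-8],
    [0,0,0,-7],
    [0,0,0,0],
  ],
)

```text
t: 14.4
tool_pos: [536.7, 45.7, 84.7]
tcp_rot: [[-0.002, 0.994, 0.113], [0.001, 0.113, -0.994], [-1.0, -0.002, -0.001]]
contact_force: [-2.8, 0.6, 5.1]
finger_gap: 11.8
```

>>> arm_command(
  commands=[
    [0,0,0,0],
    [0,0,0,0],
    [0,0,0,0],
    [0,0,0,0],
    [0,0,0,0],
    [0,0,0,0],
    [0,0,15,0],
    [0,0,20,0],
    [0,0,15,0],
    [0,0,10,0],
  ],
  gripper=40,
)

```text
t: 15.65
tool_pos: [538.0, 45.1, 146.3]
tcp_rot: [[0.002, 0.994, 0.112], [0.0, 0.112, -0.994], [-1.0, 0.002, -0.0]]
contact_force: [-0.4, 0.5, 0.4]
finger_gap: 40.0
```

Run:
```python
from h import *
s=snap("wrist"); cv2.imwrite("pics/w3.png",s["image"][:,:,::-1])
```

```text
(no output)
```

View pics/w3.png

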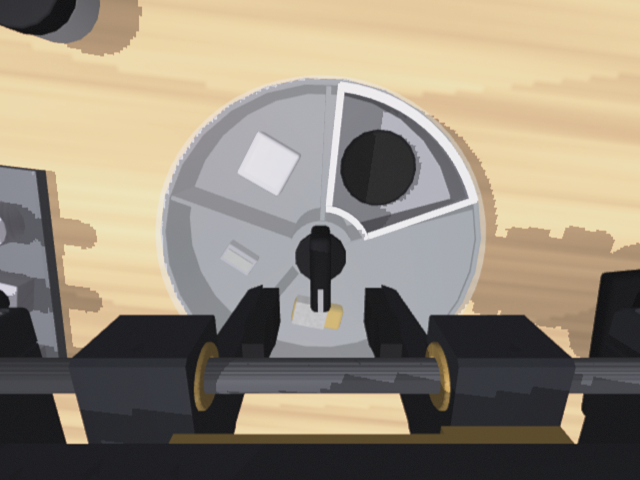

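The bar stayed parallel to the jaws after a 69° turn, so the knob is clamped, and the opening is still over the pad (378,168). Next, the round stamp.

>>> arm_command(
  commands=[
    [-2,30,1,-1],
    [-2,35,1,-1],
    [-2,35,1,-1],
    [-2,35,1,-1],
    [-3,35,1,-1],
    [-3,35,0,-1],
    [-3,30,0,0],
    [0,17,0,0],
    [0,0,0,0],
    [0,0,0,0],
  ],
  gripper=54,
)

```text
t: 16.95
tool_pos: [520.9, 295.1, 149.8]
tcp_rot: [[0.0, 1.0, 0.005], [-0.001, 0.005, -1.0], [-1.0, 0.0, 0.001]]
contact_force: [0.2, 0.5, -0.4]
finger_gap: 54.4
```

Run:
```python
from h import *
s=snap("wrist"); cv2.imwrite("pics/w4.png",s["image"][:,:,::-1])
t=read_state()["tool_pos"];print(t,proj(s,(t[0],t[1],92)),proj(s,(t[0],t[1],24)),proj(s,(521,297,92)),proj(s,(521,297,24)))
s=snap("top")
crop(s,100,195,245,180,3,"pics/c7.png")
```

```text
[520.91669831 295.06264479 149.81193284] (np.float64(322.15220523725776), np.float64(272.76942169461245)) (np.float64(321.96695820591816), np.float64(238.67073833237086)) (np.float64(318.81010890746495), np.float64(272.62455383200586)) (np.float64(319.44821211123485), np.float64(238.55790276198272))
```

View pics/w4.png

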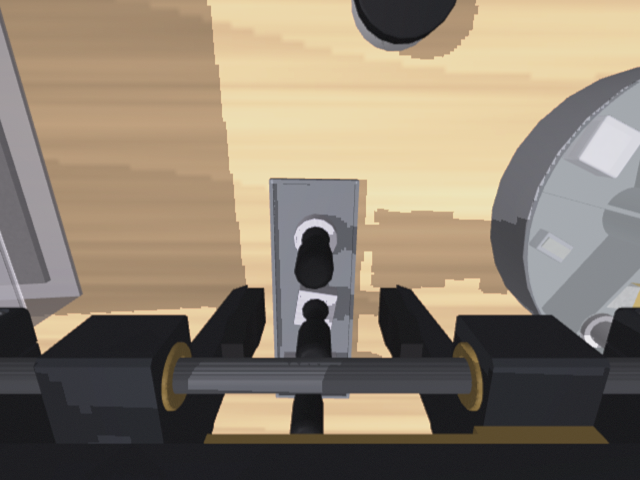

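View pics/c7.png

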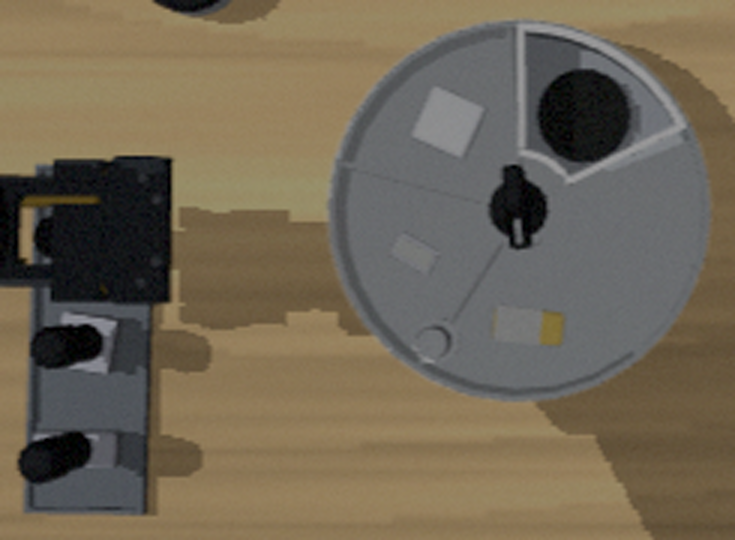

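Top view confirms the knob turned. The round foot stands at (316,236) with its grip top at (314,268), which gives about (521.5, 299). Descending.

>>> arm_command(
  commands=[
    [0.5,4,-12,0],
    [0,0,-20,0],
    [0,0,-20,0],
    [0,0,-15,0],
    [0,0,-5,0],
    [0,0,0,0],
    [0,0,0,0],
    [0,0,0,0],
    [0,0,0,0],
    [0,0,0,0],
  ],
)

```text
t: 18.3
tool_pos: [521.1, 301.1, 77.9]
tcp_rot: [[0.0, 1.0, 0.007], [0.0, 0.007, -1.0], [-1.0, 0.0, -0.0]]
contact_force: [-0.7, 0.3, -0.6]
finger_gap: 54.2
```

>>> arm_command(
  commands=[
    [0,0,0,0],
    [0,0,0,0],
    [0,0,0,0],
    [0,0,0,0],
    [0,0,0,0],
    [0,0,0,0],
    [0,0,0,0],
    [0,0,0,0],
    [0,0,0,0],
    [0,0,0,0],
  ],
  gripper=10,
  squeeze=20,
)

```text
t: 19.55
tool_pos: [521.0, 300.9, 77.7]
tcp_rot: [[-0.0, 1.0, 0.007], [-0.0, 0.007, -1.0], [-1.0, -0.0, 0.0]]
contact_force: [-0.2, 0.7, -0.8]
finger_gap: 23.4
```

Run:
```python
from h import *
s=snap("wrist"); cv2.imwrite("pics/w5.png",s["image"][:,:,::-1])
```

```text
(no output)
```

View pics/w5.png

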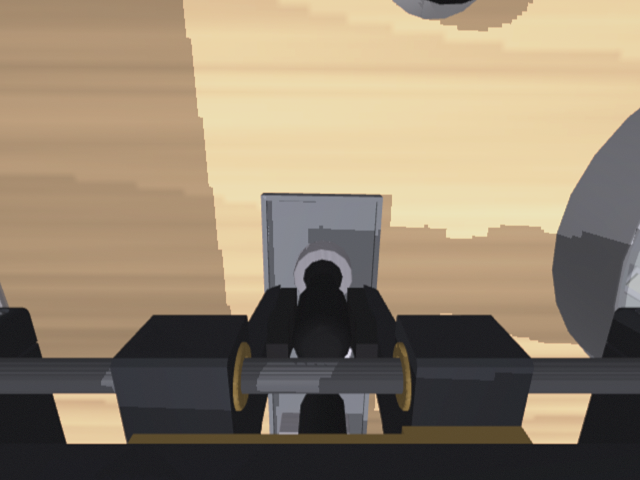

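>>> arm_command(
  commands=[
    [0,0,10,0],
    [0,0,20,0],
    [0,0,25,0],
    [0,0,25,0],
    [0,0,20,0],
    [5,-20,0,0],
    [7,-28,0,0],
    [8,-32,0,0],
    [8,-32,0,0],
    [8,-32,0,0],
  ],
)

```text
t: 20.85
tool_pos: [556.6, 153.9, 177.0]
tcp_rot: [[-0.001, 1.0, 0.006], [-0.001, 0.006, -1.0], [-1.0, -0.001, 0.001]]
contact_force: [-0.0, -0.2, -0.5]
finger_gap: 23.6
```

>>> arm_command(
  commands=[
    [8,-32,0,0],
    [8,-32,0,0],
    [8,-32,0,0],
    [8,-28,0,0],
    [5,-18,0,0],
    [0,-8,0,0],
    [0,0,0,0],
    [0,0,0,0],
    [0,0,0,0],
    [0,0,0,0],
  ],
)

```text
t: 22.1
tool_pos: [594.0, 7.6, 177.7]
tcp_rot: [[-0.0, 1.0, 0.008], [0.0, 0.008, -1.0], [-1.0, -0.0, -0.0]]
contact_force: [0.4, 0.7, -1.2]
finger_gap: 23.8
```

Run:
```python
from h import *
t=read_state()["tool_pos"];print(t,read_state()["finger_gap"])
s=snap("wrist"); cv2.imwrite("pics/w6.png",s["image"][:,:,::-1])
s=snap("top"); crop(s,200,150,200,190,4,"pics/c8.png");print(proj(s,(t[0],t[1],t[2]-72)))
s=snap("scene"); crop(s,255,100,165,200,3,"pics/c9.png"); print(proj(s,(t[0],t[1],t[2]-72)))
```

```text
[593.99809876   7.59480293 177.69244601] 23.769425447041435
(np.float64(294.1152255629818), np.float64(228.23639667289572))
(np.float64(330.4322683488967), np.float64(242.31269858939086))
```

View pics/w6.png

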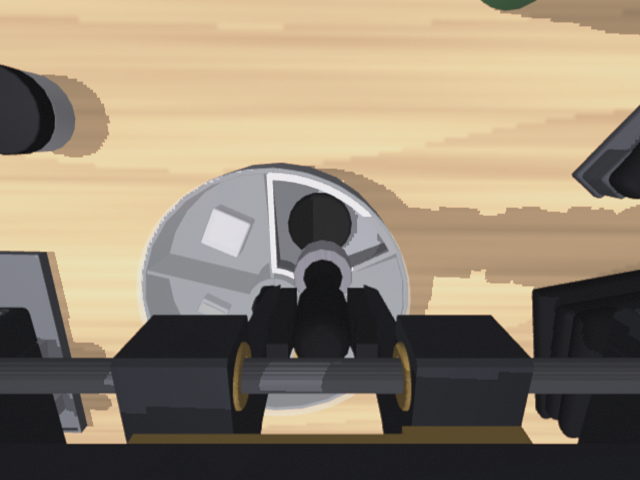

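View pics/c9.png

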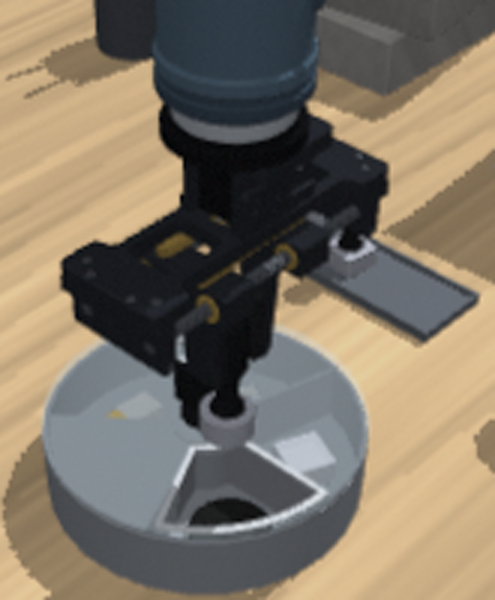

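View pics/c8.png

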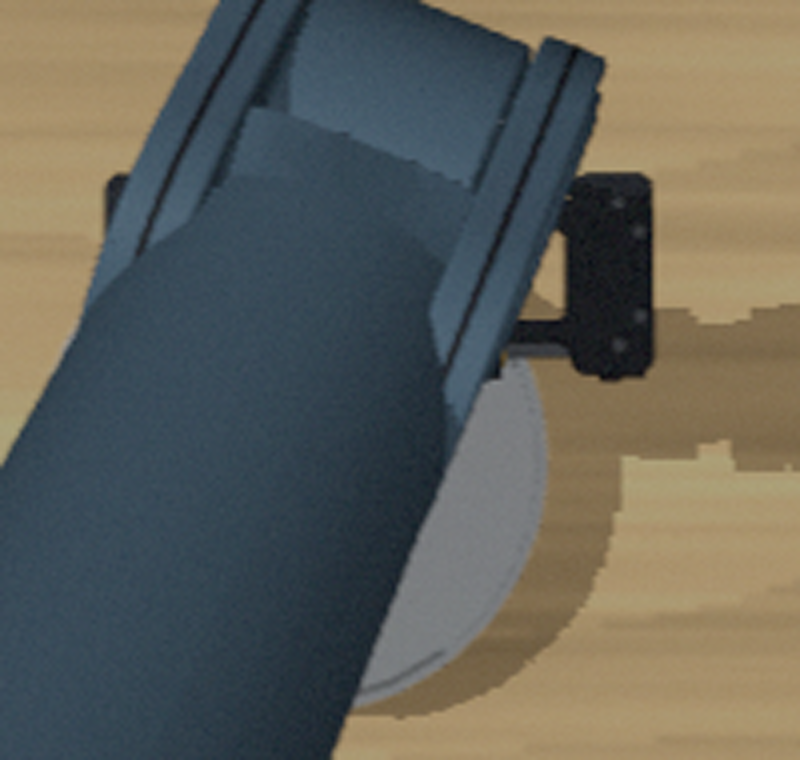

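>>> arm_command(
  commands=[
    [0,0,-15,0],
    [0,0,-15,0],
    [0,0,-12,0],
    [0,0,-6,0],
    [0,0,0,0],
    [0,0,0,0],
    [0,0,0,0],
    [0,0,0,0],
    [0,0,0,0],
    [0,0,0,0],
  ],
)

```text
t: 23.5
tool_pos: [594.0, 7.0, 129.8]
tcp_rot: [[0.0, 1.0, 0.007], [0.0, 0.007, -1.0], [-1.0, 0.0, -0.0]]
contact_force: [-1.6, 0.3, -0.5]
finger_gap: 23.5
```

Run:
```python
from h import *
t=read_state()["tool_pos"];print(t,read_state()["finger_gap"])
s=snap("wrist"); crop(s,200,140,260,220,3,"pics/w7.png");print(proj(s,(594,7.5,16)),proj(s,(t[0],t[1],t[2]-72)),proj(s,(t[0],t[1],t[2]-54)))
s=snap("scene"); crop(s,255,140,165,160,4,"pics/c10.png"); print(proj(s,(t[0],t[1],t[2]-72)),proj(s,(594,7.5,16)))
```

```text
[594.02938546   6.9535701  129.76347598] 23.489541675335428
(np.float64(321.32699014752905), np.float64(243.48250031373286)) (np.float64(322.12622471141754), np.float64(263.9489624935914)) (np.float64(322.15757284083526), np.float64(275.36930051688887))
(np.float64(329.8764777751777), np.float64(260.71133085965477)) (np.float64(329.7888512442009), np.float64(275.28780351632497))
```

View pics/w7.png

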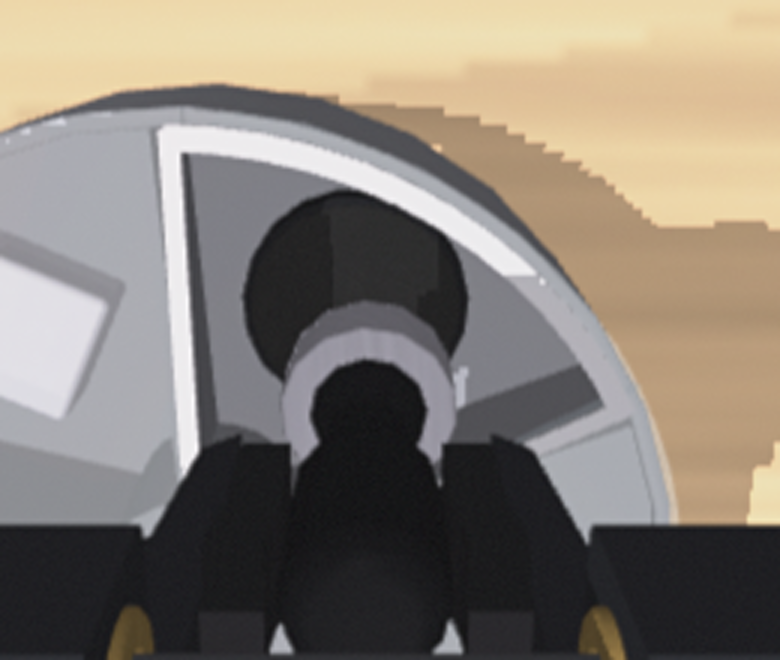

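View pics/c10.png

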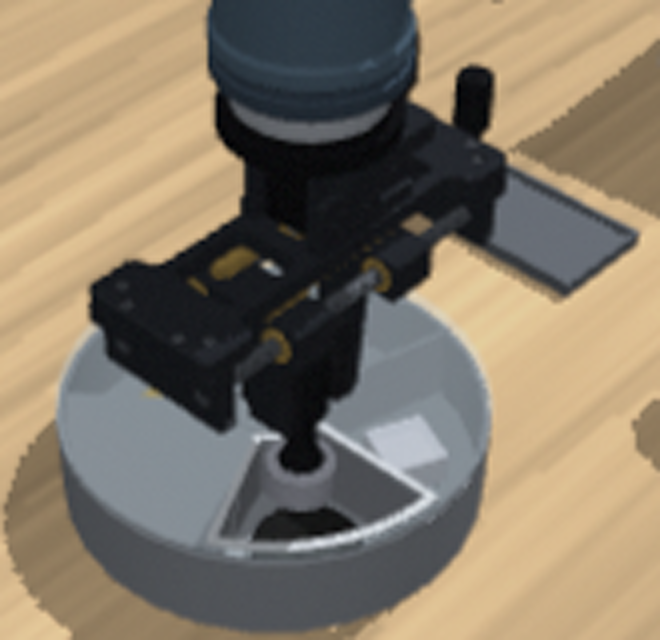

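Run:
```python
from h import *
s=snap("wrist"); t=read_state()["tool_pos"]
c=lambda p:tuple(np.round((np.array(proj(s,p))-[200,140])*3+1,0))
print("foot bottom far edge",c((t[0]+17,t[1],t[2]-72)),"seen 302; foot top far",c((t[0]+17,t[1],t[2]-54)),"seen 328")
print("pad far",c((594+28,7.5,16)),"seen 190; L/R",c((594,35.5,16)),c((594,-20.5,16)),"seen 245,467")
print("opening corners",c((536.1+102*np.cos(np.radians(-2.5)),44+102*np.sin(np.radians(-2.5)),56)),"seen (183,153) inner")
print("per mm",np.array(c((600,7.5,16)))-c((590,7.5,16)))
```

```text
foot bottom far edge (np.float64(368.0), np.float64(294.0)) seen 302; foot top far (np.float64(368.0), np.float64(322.0)) seen 328
pad far (np.float64(366.0), np.float64(199.0)) seen 190; L/R (np.float64(251.0), np.float64(311.0)) (np.float64(479.0), np.float64(312.0)) seen 245,467
opening corners (np.float64(202.0), np.float64(158.0)) seen (183,153) inner
per mm [  0. -39.]
```

Foot is held centred within ~1.5 mm; the pad appears about 3 mm further in +x and 2 mm in +y. Correcting and lowering.

>>> arm_command(
  commands=[
    [3,2,0,0],
    [0,0,-10,0],
    [0,0,-10,0],
    [0,0,-8,0],
    [0,0,-6,0],
    [0,0,-3,0],
    [0,0,-2,0],
    [0,0,0,0],
    [0,0,0,0],
    [0,0,0,0],
  ],
)

```text
t: 24.9
tool_pos: [597.1, 9.0, 90.9]
tcp_rot: [[0.0, 1.0, 0.007], [0.0, 0.007, -1.0], [-1.0, 0.0, -0.0]]
contact_force: [-0.5, 0.0, -2.1]
finger_gap: 23.3
```

Run:
```python
from h import *
s=snap("wrist"); crop(s,200,140,260,220,3,"pics/w8.png")
s=snap("scene"); crop(s,255,140,165,160,4,"pics/c11.png")
```

View pics/w8.png

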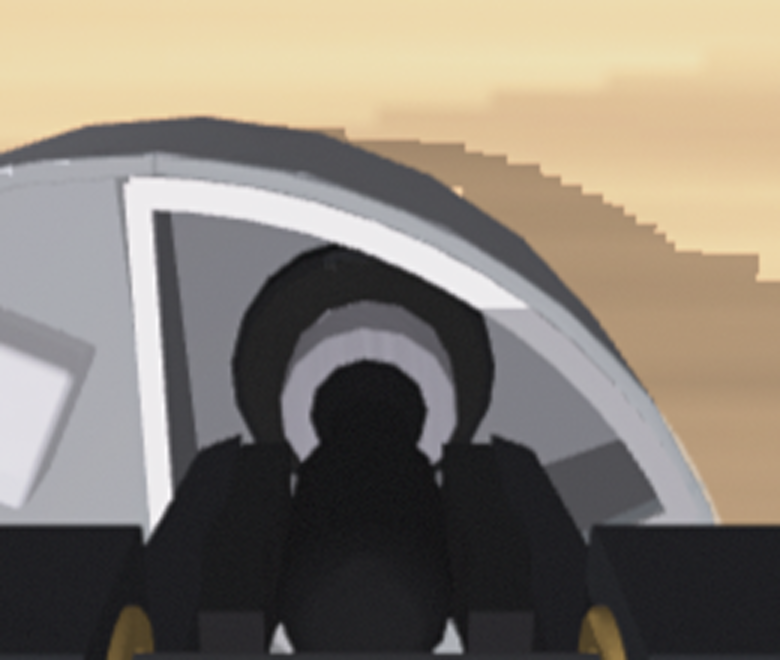

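View pics/c11.png

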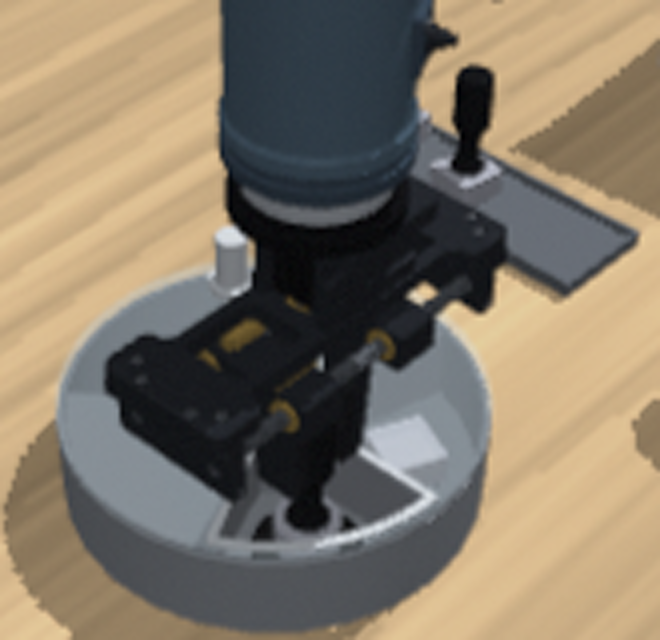

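Foot is concentric on the pad to ~1 mm (pad centre column 363, foot 368; far margin ~12 mm, ideal 11). Final lowering.

>>> arm_command(
  commands=[
    [0,1,-1,0],
    [0,0,-1,0],
    [0,0,-0.5,0],
    [0,0,-0.5,0],
    [0,0,-0.3,0],
    [0,0,0,0],
    [0,0,0,0],
    [0,0,0,0],
    [0,0,0,0],
    [0,0,0,0],
  ],
)

```text
t: 26.25
tool_pos: [597.2, 9.8, 87.6]
tcp_rot: [[0.0, 1.0, 0.007], [-0.0, 0.007, -1.0], [-1.0, 0.0, 0.0]]
contact_force: [-0.7, -0.4, 4.4]
finger_gap: 23.3
```

The force rose from −2 to +4.4 N, so the stamp is on the pad. Open, then withdraw upward.

>>> arm_command(
  commands=[
    [0,0,0,0],
    [0,0,0,0],
    [0,0,0,0],
    [0,0,0,0],
    [0,0,0,0],
    [0,0,0,0],
    [0,0,5,0],
    [0,0,10,0],
    [0,0,15,0],
    [0,0,20,0],
  ],
  gripper=46,
)

```text
t: 27.5
tool_pos: [597.0, 9.9, 138.8]
tcp_rot: [[0.0, 1.0, 0.007], [0.0, 0.007, -1.0], [-1.0, 0.0, -0.0]]
contact_force: [-1.1, 0.1, -1.0]
finger_gap: 46.0
```

>>> arm_command(
  commands=[
    [0,0,25,0],
    [0,0,30,0],
    [-10,30,30,0],
    [-10,40,20,0],
    [-15,50,0,0],
    [-15,50,0,0],
    [-15,50,0,0],
    [-15,50,0,0],
    [0,20,0,0],
    [0,0,0,0],
  ],
)

```text
t: 28.75
tool_pos: [517.1, 300.8, 243.1]
tcp_rot: [[0.001, 1.0, 0.009], [0.0, 0.009, -1.0], [-1.0, 0.001, -0.0]]
contact_force: [-0.2, -1.1, -0.4]
finger_gap: 46.3
```

Run:
```python
from h import *
s=snap("top"); crop(s,200,195,145,145,4,"pics/c12.png")
print("pred pad",(np.array(proj(s,(594.3,7.7,16)))-[200,195])*4)
for z in(16,34,102): print(z,((np.array(proj(s,(594.3,7.7,z)))-[200,195])*4+1.5).round())
s=snap("scene"); crop(s,255,140,165,160,4,"pics/c13.png")
```

```text
pred pad [377.41621692 151.33868535]
16 [379. 153.]
34 [379. 149.]
102 [378. 135.]
```

View pics/c12.png

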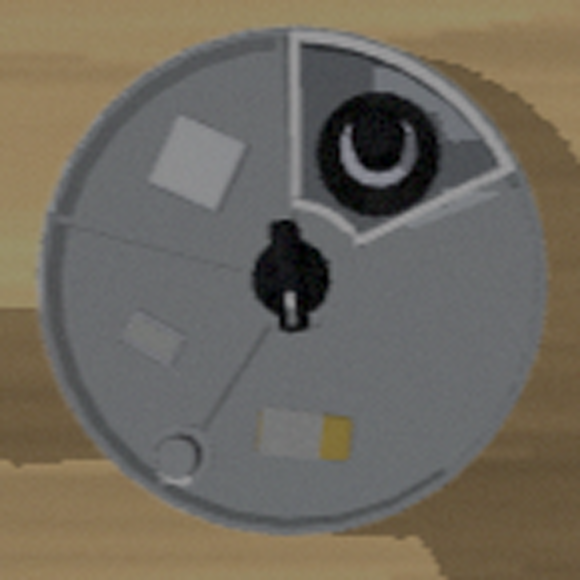

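View pics/c13.png

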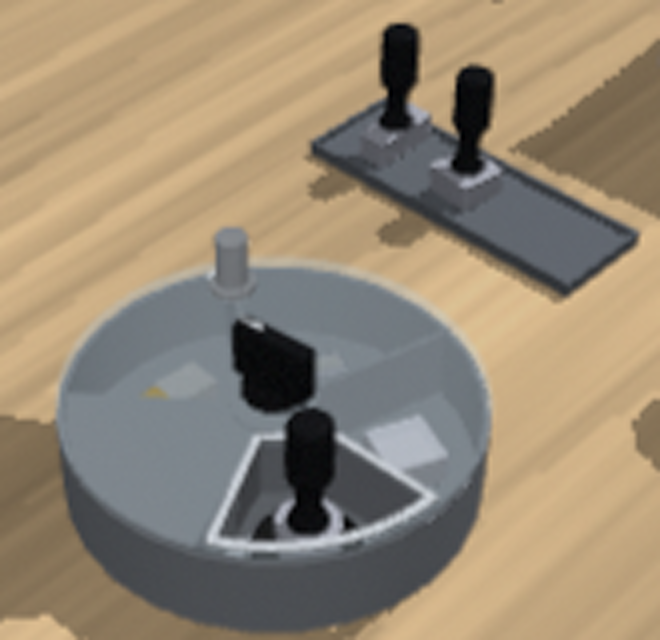

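The stamp foot is at (379,148) in the crop (149 predicted), upright on the pad. The opening is aligned and the knob has turned.

```bash
python3 -c "
from station import bot
print(bot.finish_job())"
```

```text
the job is handed in; nothing more can be done
None
```

I did all three steps and handed the job in at about 29 s. No verdict is reported, so the results below come from my own last checks.

- **Lid:** I turned it by its peg about 84° counter-clockwise. The opening then measured −31.3° about the axis, against −32° to −33.5° for the ink pad, so it was about 1 to 2° off square. It had not moved in the final top picture.
- **Knob:** I turned it about 69° clockwise. The bar's direction in the last picture fits the clamped position, about 1.2 rad.
- **Stamp:** I lowered the round-footed stamp until the force showed contact, with TCP height 87.6 mm against about 87.7 mm expected. I then let go and moved the arm away. The top picture shows its foot on the pad's centre to about 1 to 2 mm, and the side picture shows it upright.
- **Other things:** The other two stamps look untouched in the side picture. I did not re-measure the tumbler, jar, stapler or telephone, but the arm did not go near the tumbler, stapler or telephone and passed well above the jar's height.

One disagreement: the wrist camera read about 2 to 3 mm differently from the top camera in places. I corrected the placing by +3 mm in x and +3 mm in y from the wrist view, and the final top picture agreed with the result.

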